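# Close the module case and lift its outer cover off the inner lid

## Robot

A 6-joint arm with a two-finger parallel gripper is mounted at the origin on the work surface. World frame = base frame: x ahead of the robot, y to its left, z up, the work surface at z = 0. Lengths are in mm, angles in degrees, forces in N, time in s.
With the tool pointing down it reaches from about 325 to 1000 mm from the base axis. Payload 5.1 kg.
Tool frame: the origin (TCP) lies on the centre line of the jaws, within the pads' length; the fingertips stand 19 mm ahead of it and the grasp point (between the pads) is the TCP; z points along the fingers, y is the line along which they close (so a half turn about z gives the same grasp; the last joint's range is limited). The gripper opens to 85 mm and grips with 20 to 120 N. Pads are 22 mm wide; open, the fingers measure 114 mm over their backs; the gripper's body (76 mm by 85 mm) begins 54 mm behind the grasp point. The pads swing forward as they close: fully open they stand 13 mm farther back than shut.
Start: joints at [68.95, 7.093, 94.555, -0, 78.352, -4.733], TCP at [182.649, 623.798, 250.322] pointing down, gripper open.
Joint ranges: [-149.61, 149.61], [-58.7, 133.49], [1.44, 155.28], [-77.14, 257.14], [18.33, 153.61], [-166.67, 166.67]. Speed limits (degrees/s): [147.25, 147.25, 180, 180, 180, 180].

## Interface

Orientations are given as [roll, pitch, yaw] about the fixed x, y, z axes, in that order (R = Rz(yaw) Ry(pitch) Rx(roll)).
In Python, from plant import ctrl gives the robot as it stands. The module is installed in compiled form; this text tells all that it offers.
- The arm moves only by the tool drive_tool, never from a script. Its argument "moves" is a list of rows, each a list of 7 numbers: the shift along the tool's x, y, z normalised to -1 to 1, where 1 is 400 mm, then the turn, a rotation vector about the tool's x, y, z normalised to -1 to 1, where 1 is pi rad, then the opening, from -1 (shut) to 1 (fully open), so that 0 is half open. A call has exactly 10 rows; each row shifts and turns the commanded pose from where the row before left it, along the tool's axes as they then stand; what a row does not reach is not made up. A row lasts 1/12 s, in which the tool goes at most 41.7 mm and 7.16 degrees, less where a joint would pass 70% of its speed; a pose out of reach is approached as far as the arm can. A call with a number of a shift or a turn outside -1 to 1 is refused whole. A call with a gripper value outside its range is refused whole. The fingers move at their own pace and stop on an object; the grip force is fixed at half the most. Time passes only in rows, so rows that do not move let the fingers close, or fill a call up. It gives the time, the measured TCP pose, the force, the opening and the grip force at its end, in the units of the state.
- ctrl.state(): the state, without advancing time (a new reading comes with each control period).
- ctrl.get_image(name): name is "scene" or "top" or "wrist"; returns a dict with "frame" (420x560x3 uint8, red, green, blue), "mtx" (3x3 intrinsics, pixels), "R" (3x3) and "t" (3): a world point X has camera coordinates R X + t; the wrist camera has in their place "T_tool_cam" (4x4, takes a point from camera to tool coordinates, whose origin is the TCP and whose axes are the flange's). Camera axes: x right, y down, z forward; pixel columns grow to the right and rows downward; lengths in mm; the calibration is good to about 2 mm. A picture is of the moment at which its call begins: read the wrist's pose just before it. There is no depth.
- ctrl.finish_job(): hands the job in; it is judged then, once.
Trained networks look in the newest picture that a camera, given by its name, has taken for a name from the list of things; names that differ only in an ending like _2 or _b are one class to them, and where a whole thing is asked for, a point or a joint stands for the part that bears it (a point fixed in the world has none). Each returns a list of dicts, best first, with "score" (0 to 1); they miss things now and then, are a little off and sometimes report something else, mostly with a low value. They report only what shows in the picture. A call takes as long as a camera call. They do not tell look-alikes from the thing itself.
- ctrl.outline_of(name, camera): "pixels" (420x560 bool, what is visible of it) and "rect" ([centre column, centre row, width, height] in pixels, round what is visible of it).
- ctrl.landmark_of(name, camera): "point" ([column, row] in pixels: a listed point, or the origin of a listed thing).
The state is a dict: "time": time; "q": joint angles; "joint_velocities": joint speeds; "joint_torque": joint torques, N m; "position": TCP position; "orientation": TCP orientation; "ft_force": force on the tool from outside, world axes, zero at the start; "moment": the same for the moment, N m; "opening": opening from 0.0 (shut) to 1.0 (fully open); "gripper_force": force on a finger pad.
Only numpy, scipy, OpenCV 4.12 (cv2) and the standard library are available. Lean on these libraries where they do the work, as an engineer would, in place of code of your own. Each camera call takes 0.05 s, during which the arm holds its last target. There are 200 camera calls.

## Task

Get the small screened module ready for trimming: take the flat filter card from the slanted holder, stand it upright on its thin green foot edge in the orange guides inside the open case, lowering it right down to the floor before you let it go. Then carry the two lids over still nested, holding the bright inner lid through the finger cut-outs of the blue cover, lower them together fully home onto the case without dropping them, and let go. Finally take the blue cover by its black pull and lift it alone about ten centimetres straight up, leaving the inner lid seated and undisturbed, and finish while still holding the cover level and still above the case; leave the capacitor, bottle and screwdriver alone.

Things in the scene. Friction and masses are not known exactly. Their poses are not given: they have to be found in the camera images.
- case: Open-topped grey cast case, fixed to the bench; origin at the centre of its underside, x along its length, z up. 78 high, tapering from 131 x 60 at the foot to 126 x 55 at the rim (121 x 50 inside). Inside, coil cans 27 high stand at x = 27 to 59. A brass connector sticks out 24 from each end, 30 above the bench; a flat screwed ear lies at each foot.
- card_slot (a point): Point on the case's inner floor (3 above the bench), midway between its two orange card guides, 22 towards -x from the case's middle; axes as the case. Each guide, on a long side wall, is a channel 12 wide along x (flared from 55 to 67 above the bench) that stands in to 18.5 from this point in y. Between the guides is free for fingers, 33 to the -x side and 45 to the +x side.
- card_mid (a point): Centre of the loose filter card: flat bright can, yellow patch on both faces, green foot edge with gold contacts. 9 thick (its x), 45 wide (y), 70 tall (z, foot to top edge); 70 g. At first it leans in the holder 40 degrees off upright, foot down on the right (-y) side, top edge up and free on the left. Home in the case this point is 35 above card_slot, top edge 5 below the rim; either face first.
- card: The same card as card_mid; origin at the centre of its foot edge.
- card_holder: Black plastic slanted card holder, fixed to the bench; origin at the centre of its underside, x axis the way the card's foot points. A back plate carries the lower 36 of the card's underside (its -x face) and a lip holds the lowest 7 of the upper face; the top 34 is free on both sides. The card's foot is 28 to 35 above the bench. The card draws out along its own length, 15 or more.
- inner_lid_mid (a point): Centre, half-way up, of the loose bright inner lid: a cap 135 long (x), 64 wide (y), 30 tall, walls 2, top 2.5, black trimmer holes in the top; 140 g. At first it stands on the bench, open side down, inside the blue cover. It slips over the case's rim (about 2 play each side), long sides along the case's, either end first, until its top rests on the rim: this point is then 65.5 above the bench.
- inner_lid: The same inner lid as inner_lid_mid; origin at the centre of the lower edge of its skirt.
- cover_pull (a point): Grip point on the black pull on the loose blue outer cover, 9 below the pull's top and 19 above the cover's top face. Pull: 40 long (x), 12 wide (y), 28 tall. The cover rests loosely on the inner lid, this point 36.5 above inner_lid_mid. Lifting the pull lifts the cover alone; lifting the inner lid carries both.
- outer_cover: The same blue cover; origin at the centre of the lower edge of its skirt, 8 above the lower edge of the inner lid while nested. 142 long (x), 71 wide (y), 24.5 tall without the pull, walls 2; 150 g; 1.5 play each side over the inner lid. Half-way along both long sides a finger cut-out 50 long goes through skirt and top (only 48 wide there): there the 64 wide inner lid can be pinched across y.
- capacitor: Loose aluminium can capacitor, 35 diameter, 79 tall with its tags, standing; origin at the centre of its underside. To be left alone.
- flux_bottle: Loose white dropper bottle, 34 diameter, 75 tall, standing; origin at the centre of its underside. To be left alone.
- screwdriver: Loose screwdriver with a yellow handle, 170 long, lying on the bench; origin underneath it near the middle. To be left alone.
Not all that is in view belongs to the job. Of the things like the inner_lid, leave any that is red; of the rest the larger one is meant.

How it is judged:
By the outcome, as a careful person would: the job done as asked, in the order asked, and still so for the second after the job is handed in, while the arm keeps its last pose, push and grip.
It also fails if it takes over 72 s, if anything falls off the work surface, if the arm or the gripper's body presses on something with over 40 N, if the wrist force passes 120 N, or if a joint passes its speed limit or range.

## Working session

There is one attempt and no reset: what is moved stays moved. The work goes in short steps, Python scripts to look and compute and a tool call to move; the robot and the scene stay as the last step left them, time stands still between calls to the robot, and variables do not carry over. Pictures are saved under pics/ and viewed, at most 10 in all, crops included, and the job is handed in when it is done.

Besides the shell and the picture viewer there is one more tool, called after "Call:" as a command line: name --pt "numbers of a row" for each row, then --argument value for the rest. drive_tool: Moves the arm, as the interface text tells. Its arguments: {"type":"object","properties":{"moves":{"type":"array","items":{"type":"array","items":{"type":"number"}}}},"required":["moves"]}

```bash
mkdir -p pics; cat > h.py <<'E'
import numpy as np, cv2
from scipy.spatial.transform import Rotation as Ro
from plant import ctrl
def shot(n):
    s=ctrl.state(); im=ctrl.get_image(n)
    if n=="wrist":
        T=np.eye(4);T[:3,:3]=Ro.from_euler('xyz',s['orientation'],degrees=True).as_matrix();T[:3,3]=s['position']
        C=np.linalg.inv(T@np.array(im['T_tool_cam'])); im['R']=C[:3,:3]; im['t']=C[:3,3]
    im['P']=np.array(im['mtx'])@np.c_[im['R'],im['t']]; return im
def save(im,f,crop=None,k=1):
    a=im['frame'][:,:,::-1]
    if crop: a=a[crop[1]:crop[3],crop[0]:crop[2]]
    cv2.imwrite(f,cv2.resize(a,None,fx=k,fy=k,interpolation=cv2.INTER_CUBIC))
def proj(im,X): v=im['P']@np.append(X,1); return v[:2]/v[2]
def atz(im,p,z):
    R=np.array(im['R']);c=-R.T@im['t']; d=R.T@np.linalg.solve(im['mtx'],[p[0],p[1],1.]); return c+d*(z-c[2])/d[2]
def tri(ims,ps):
    A=[]
    for im,p in zip(ims,ps):
        P=im['P']/np.linalg.norm(im['P'][2,:3]); A+= [p[0]*P[2]-P[0],p[1]*P[2]-P[1]]
    v=np.linalg.svd(np.array(A))[2][-1]; X=v[:3]/v[3]
    return X,[np.round(np.linalg.norm(proj(i,X)-p),1) for i,p in zip(ims,ps)]
E
cat > a.py <<'E'
from h import *
np.set_printoptions(precision=1,suppress=True)
for c in ["scene","top","wrist"]:
    im=shot(c); 
    R=np.array(im['R']); print(c,"cam",-R.T@im['t'])
    if c!="wrist": save(im,f"pics/{c}0.png",k=1.4)
    for n in ["card_slot","card_mid","card","card_holder","inner_lid_mid","cover_pull","outer_cover","case","inner_lid","capacitor","flux_bottle"]:
        l=ctrl.landmark_of(n,c); print(n,[(np.round(d['point'],1),round(d['score'],2)) for d in l[:3]],end=' ')
        if n in("card_slot","card_mid","inner_lid_mid","cover_pull"): pass
        print()
print(ctrl.state())
E
python3 a.py
```

```text
scene cam [1188.  -202.5  894.6]
card_slot [(array([285.4, 235.7]), 0.84)] 
card_mid [(array([406. , 149.3]), 0.75)] 
card [(array([389.7, 160.2]), 0.86)] 
card_holder [(array([397.1, 167.7]), 0.74), (array([390.8, 160.8]), 0.59)] 
inner_lid_mid [(array([214.4, 210.7]), 0.78), (array([128.2, 235.7]), 0.71), (array([134.4, 184.6]), 0.56)] 
cover_pull [(array([120.4, 223.8]), 0.74), (array([397.5, 168.6]), 0.62)] 
outer_cover [(array([295.3, 231.9]), 0.67), (array([127. , 237.4]), 0.62)] 
case [(array([294.4, 229.6]), 0.92)] 
inner_lid [(array([128.4, 237.5]), 0.87), (array([137.7, 188.5]), 0.8), (array([219.6, 217.8]), 0.72)] 
capacitor [(array([243.2, 294.5]), 0.91)] 
flux_bottle [(array([365. , 262.3]), 0.89), (array([124.6, 227.4]), 0.43)] 
top cam [ 402.1  -35.5 1302.2]
card_slot [(array([272.4, 196.5]), 0.77), (array([224.2, 157.3]), 0.17)] 
card_mid [(array([152.6, 233.3]), 0.58)] 
card [(array([160.2, 236.9]), 0.65), (array([401.1, 227.1]), 0.47)] 
card_holder [(array([156.9, 234.9]), 0.83), (array([324.5, 158.9]), 0.37)] 
inner_lid_mid [(array([384.2, 279.5]), 0.94), (array([3
[... 233 characters left out ...]
22.8, 233.3]), 0.64)] 
capacitor [(array([324.6, 157.3]), 0.45)] 
flux_bottle [(array([223.2, 157.4]), 0.55)] 
wrist cam [102.3 647.1 374.6]
card_slot [] 
card_mid [] 
card [] 
card_holder [] 
inner_lid_mid [] 
cover_pull [] 
outer_cover [] 
case [] 
inner_lid [] 
capacitor [] 
flux_bottle [] 
{'time': 1.8, 'q': array([69. ,  7.1, 94.6,  0. , 78.4, -4.7]), 'joint_velocities': array([-0.1,  0. ,  0. , -0.1, -0. ,  0. ]), 'joint_torque': array([ -0. , -42.4, -36.6,  -0. ,   0. ,   0. ]), 'position': array([182.6, 623.8, 250.3]), 'orientation': array([180. ,  -0. , 163.7]), 'ft_force': array([ 0.5,  0.9, -1.1]), 'moment': array([0., 0., 0.]), 'gripper_force': 0.0, 'opening': 0.9970643534952343}
```

View pics/scene0.png

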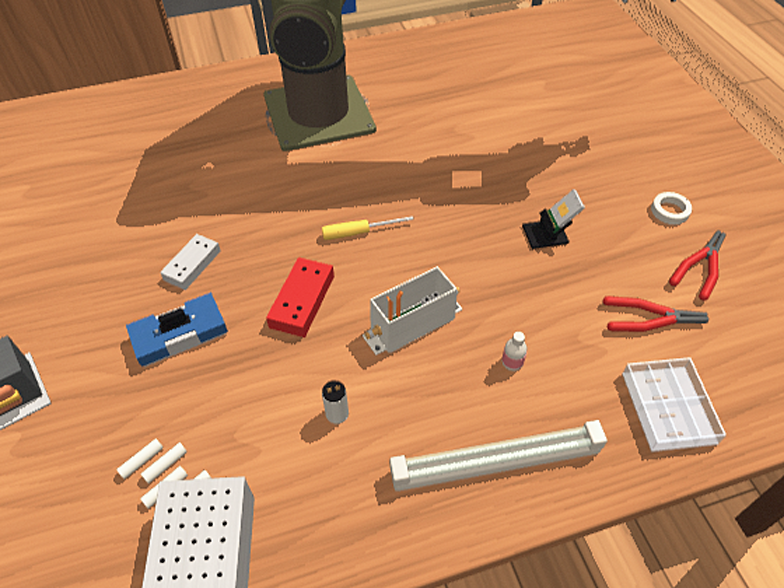

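View pics/top0.png

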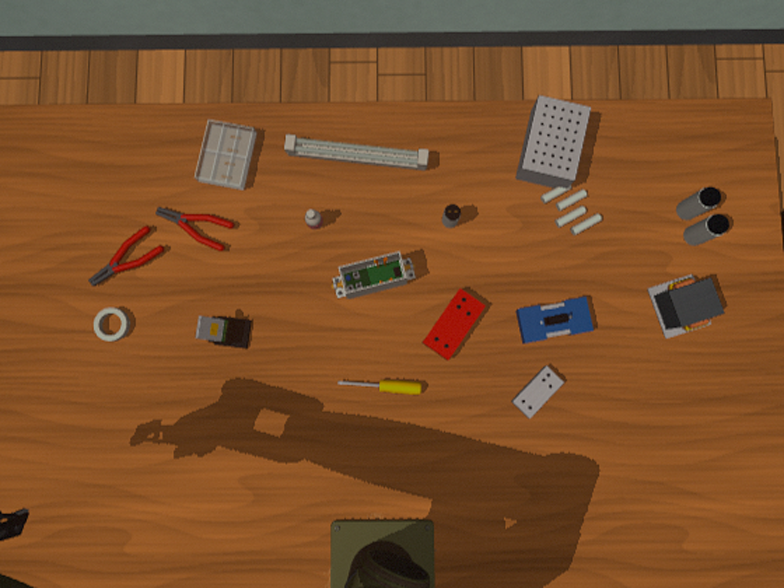

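```bash
cat > b.py <<'E'
from h import *
import pickle
np.set_printoptions(precision=1,suppress=True)
ims={c:shot(c) for c in("scene","top")}
S,T=ims['scene'],ims['top']
for n,a,b in [("slot",(285.4,235.7),(272.4,196.5)),("case",(294.4,229.6),(266.4,198.6)),("cardmid",(406,149.3),(152.6,233.3)),("card",(389.7,160.2),(160.2,236.9)),("holder",(397.1,167.7),(156.9,234.9)),("lid",(128.4,237.5),(395,227.6)),("lidmid",(128.2,235.7),(394.1,227.5))]:
    print(n,*tri([S,T],[a,b]))
print("pull",atz(S,(120.4,223.8),51.5))
print("cap",atz(S,(243.2,294.5),0),"bottle",atz(S,(365,262.3),0))
for n,z in [("outer_cover",32.5),("case",78)]:
    for d in ctrl.outline_of(n,"top")[:2]:
        m=d['pixels'].astype(np.uint8); c=max(cv2.findContours(m,0,2)[0],key=cv2.contourArea)[:,0]
        w=np.float32([atz(T,p,z)[:2] for p in c]); print(n,d['score'],d['rect'],cv2.minAreaRect(w))
E
python3 b.py
```

```text
slot [599.5  -4.4  -3.6] [np.float64(1.6), np.float64(1.4)]
case [593.2  16.4   2.7] [np.float64(0.3), np.float64(0.2)]
cardmid [490.7 334.9  67.1] [np.float64(1.7), np.float64(1.7)]
card [479.1 314.9  25.5] [np.float64(2.1), np.float64(2.1)]
holder [487.5 334.4  -0.8] [np.float64(1.2), np.float64(1.2)]
lid [ 504.8 -353.3   13.2] [np.float64(0.6), np.float64(0.5)]
lidmid [ 504.5 -350.9   19. ] [np.float64(0.0), np.float64(0.0)]
pull [ 492.  -358.4   51.5]
cap [ 716.6 -139.8    0. ] bottle [722.6 136.1   0. ]
outer_cover 0.6 [398.9, 225.8, 53.1, 29.0] ((499.86712646484375, -352.2286376953125), (71.53235626220703, 146.91864013671875), 9.681877136230469)
case 0.85 [264.4, 197.6, 57.9, 30.8] ((587.0693969726562, 16.397056579589844), (72.00022888183594, 169.2064666748047), 12.662409782409668)
```

Candidates for the lid set: the blue cover holding the bright lid at scene (175,325), a red lid at (300,297) that is ruled out by colour, and a smaller bright lid at (190,262) that is ruled out by size. I choose the blue nested pair. The grey perforated box at (200,540) is clutter. The card sits in the black holder at scene (560,215).

```bash
cat >> h.py <<'E'
def down(ang,tilt=0):
    "tool y horizontally along world angle ang (deg); tilt: z leans towards ang-180 by tilt deg"
    a=np.radians(ang);t=np.radians(tilt);u=np.array([np.cos(a),np.sin(a),0])
    z=-np.sin(t)*u-np.array([0,0,np.cos(t)]); y=np.cos(t)*u-np.array([0,0,np.sin(t)])
    return np.c_[np.cross(y,z),y,z]
def plan(p,R,n,start=None):
    s=ctrl.state()
    p0,R0=start or (np.array(s['position']),Ro.from_euler('xyz',s['orientation'],degrees=True).as_matrix())
    rel=R0.T@R; q=R0.T@(np.array(p)-p0); w=Ro.from_matrix(rel).as_rotvec()/n
    S=sum(Ro.from_rotvec(w*k).as_matrix() for k in range(n)); d=np.linalg.solve(S,q)
    print(n,"rows: shift mm",np.round(d,1),"turn deg",np.round(np.degrees(w),2)," ROW",[round(float(v),4) for v in list(d/400)+list(w/np.pi)])
E
cat > c.py <<'E'
from h import *
s=ctrl.state();print(np.round(shot('wrist')['R'],2)); im=ctrl.get_image('wrist');print(np.round(im['T_tool_cam'],2),im['mtx'])
T=shot('top')
for d in ctrl.outline_of("card_holder","top")[:1]+ctrl.outline_of("card","top")[:1]:
    c=max(cv2.findContours(d['pixels'].astype(np.uint8),0,2)[0],key=cv2.contourArea)[:,0]
    w=np.float32([atz(T,p,40)[:2] for p in c]);print(d['score'],cv2.minAreaRect(w))
plan((540,365,260),down(84),20)
E
python3 c.py
python3 - <<'E'
import sys;sys.path.insert(0,'.')
from h import *
im=shot('scene');save(im,'pics/crop1.png',(80,120,430,270),2.2)
E
```

```text
[[ 0.28  0.96  0.  ]
 [ 0.91 -0.27  0.33]
 [ 0.31 -0.09 -0.94]]
[[  -0.     -0.94   -0.33   83.69]
 [   1.     -0.     -0.     -0.21]
 [  -0.     -0.33    0.94 -124.26]
 [   0.      0.      0.      1.  ]] [[350.25236849   0.         283.06499162]
 [  0.         350.25236849 215.38983373]
 [  0.           0.           1.        ]]
0.74 ((478.9867858886719, 299.9649963378906), (67.09514617919922, 58.33766174316406), 83.03927612304688)
0.87 ((486.89715576171875, 343.7112121582031), (60.9808349609375, 46.478424072265625), 83.59870147705078)
20 rows: shift mm [-20.1  -9.2  -0.5] turn deg [-0.    0.   -0.52]  ROW [-0.0503, -0.0229, -0.0012, -0.0, 0.0, -0.0029]
```

View pics/crop1.png

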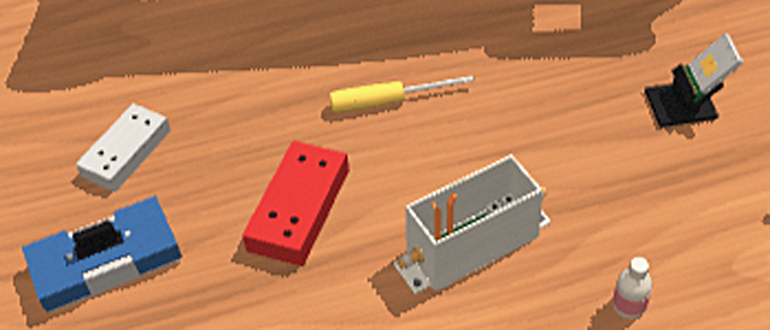

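The crop confirms the choice: the blue cover at (100,250) has its black pull and a bright cut-out, and the card is at (712,65) in the holder. Moving to look.

Call:
drive_tool --pt "-0.0503 -0.0229 -0.0012 0 0 -0.0029 1" --pt "-0.0503 -0.0229 -0.0012 0 0 -0.0029 1" --pt "-0.0503 -0.0229 -0.0012 0 0 -0.0029 1" --pt "-0.0503 -0.0229 -0.0012 0 0 -0.0029 1" --pt "-0.0503 -0.0229 -0.0012 0 0 -0.0029 1" --pt "-0.0503 -0.0229 -0.0012 0 0 -0.0029 1" --pt "-0.0503 -0.0229 -0.0012 0 0 -0.0029 1" --pt "-0.0503 -0.0229 -0.0012 0 0 -0.0029 1" --pt "-0.0503 -0.0229 -0.0012 0 0 -0.0029 1" --pt "-0.0503 -0.0229 -0.0012 0 0 -0.0029 1"

```text
time: 3.13
position: [356.5, 485.6, 255.3]
orientation: [180.0, 0.0, 168.9]
ft_force: [0.7, -0.1, 0.3]
opening: 0.998
gripper_force: 0.0
```

Call:
drive_tool --pt "-0.0503 -0.0229 -0.0012 0 0 -0.0029 1" --pt "-0.0503 -0.0229 -0.0012 0 0 -0.0029 1" --pt "-0.0503 -0.0229 -0.0012 0 0 -0.0029 1" --pt "-0.0503 -0.0229 -0.0012 0 0 -0.0029 1" --pt "-0.0503 -0.0229 -0.0012 0 0 -0.0029 1" --pt "-0.0503 -0.0229 -0.0012 0 0 -0.0029 1" --pt "-0.0503 -0.0229 -0.0012 0 0 -0.0029 1" --pt "-0.0503 -0.0229 -0.0012 0 0 -0.0029 1" --pt "-0.0503 -0.0229 -0.0012 0 0 -0.0029 1" --pt "-0.0503 -0.0229 -0.0012 0 0 -0.0029 1"

```text
time: 3.97
position: [541.5, 364.6, 260.0]
orientation: [180.0, 0.0, 174.1]
ft_force: [0.4, -0.2, 0.9]
opening: 1.003
gripper_force: 0.0
```

```bash
cat > look.py <<'E'
import sys,pickle
from h import *
np.set_printoptions(precision=1,suppress=True)
tag,names=sys.argv[1],sys.argv[2].split(',')
im=shot('wrist'); save(im,f'pics/{tag}.png'); im['L']={}
for n in names:
    l=ctrl.landmark_of(n,'wrist'); print(n,[(np.round(d['point'],1),round(d['score'],2)) for d in l[:3]])
    if l: im['L'][n]=l[0]['point']
pickle.dump(im,open(tag+'.pkl','wb'))
for f in sys.argv[3:]:
    o=pickle.load(open(f+'.pkl','rb'))
    for n in im['L']:
        if n in o['L']: print(n,*tri([im,o],[im['L'][n],o['L'][n]]))
s=ctrl.state();print(s['time'],s['position'],s['orientation'],s['q'])
E
python3 look.py w1 card_mid,card,card_holder; python3 -c "
from h import *
R=down(84,40);plan(np.array([490,350,80])-R[:,2]*130,R,10)"
```

```text
card_mid [(array([247.7, 132. ]), 0.94)]
card [(array([224.6, 128.4]), 0.6), (array([122.5, 321.8]), 0.51)]
card_holder []
4.1667 [540.7 365.1 259.7] [180.   -0.  174.1] [ 29.3   7.1  93.6   0.   79.3 -54.8]
10 rows: shift mm [4.9 8.7 5.8] turn deg [ 4.   -0.    0.01]  ROW [0.0122, 0.0217, 0.0145, 0.0222, -0.0, 0.0]
```

Call:
drive_tool --pt "0.0122 0.0217 0.0145 0.0222 0 0 1" --pt "0.0122 0.0217 0.0145 0.0222 0 0 1" --pt "0.0122 0.0217 0.0145 0.0222 0 0 1" --pt "0.0122 0.0217 0.0145 0.0222 0 0 1" --pt "0.0122 0.0217 0.0145 0.0222 0 0 1" --pt "0.0122 0.0217 0.0145 0.0222 0 0 1" --pt "0.0122 0.0217 0.0145 0.0222 0 0 1" --pt "0.0122 0.0217 0.0145 0.0222 0 0 1" --pt "0.0122 0.0217 0.0145 0.0222 0 0 1" --pt "0.0122 0.0217 0.0145 0.0222 0 0 1"

```text
time: 5.0
position: [497.2, 434.8, 179.7]
orientation: [-139.9, 0.0, 174.2]
ft_force: [-0.3, 0.0, -0.3]
opening: 0.998
gripper_force: 0.0
```

```bash
python3 look.py w2 card_mid,card,card_holder w1; python3 -c "
import cv2,numpy as np
a=cv2.imread('pics/w1.png')[40:300,100:500];b=cv2.imread('pics/w2.png')
cv2.imwrite('pics/w12.png',np.vstack([cv2.resize(a,(400,260)),b[:340,80:480]]))"
```

```text
card_mid [(array([289.4, 198.5]), 0.58)]
card [(array([281.3, 190.5]), 0.87)]
card_holder [(array([316.1, 182.3]), 0.94), (array([284. , 189.1]), 0.29)]
card_mid [486.9 337.   55.5] [np.float64(0.8), np.float64(0.7)]
card [483.8 313.9  39.1] [np.float64(0.6), np.float64(0.5)]
5.2 [497.7 433.8 179.1] [-140.1   -0.   174.2] [ 45.4  29.4  79.9 -24.3 102.7 -37.4]
```

View pics/w12.png

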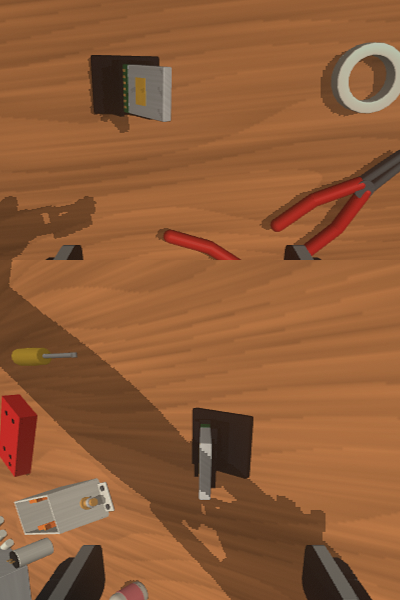

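```bash
cat > fit.py <<'E'
from h import *
import pickle
from scipy.optimize import minimize
np.set_printoptions(precision=1,suppress=True)
w1,w2=[pickle.load(open(f+'.pkl','rb')) for f in('w1','w2')]
o=ctrl.outline_of("card","wrist")[0]; print(o['score'],o['rect'])
m2=o['pixels']
f=w1['frame'].astype(int); m1=np.zeros((420,560),bool); r=(slice(85,170),slice(215,285))
m1[r]=((f.max(2)-f.min(2)<45)&(f.max(2)>75))[r]|((f[...,0]>150)&(f[...,2]<90)&(f[...,1]>110))[r]
m1=cv2.morphologyEx(m1.astype(np.uint8),cv2.MORPH_CLOSE,np.ones((5,5)))>0
print(m1.sum(),m2.sum())
def mask(im,p):
    R=down(p[3],40)  # x across width, y normal, z towards foot
    z0=7 if im is w1 else 0
    pts=[p[:3]+R@np.array([a,b,-c]) for a in(-22.5,22.5) for b in(-4.5,4.5) for c in(z0,70)]
    q=np.float32([proj(im,X) for X in pts]); h=cv2.convexHull(q)
    m=np.zeros((420*4,560*4),np.uint8); cv2.fillConvexPoly(m,np.int32(h*4+1.5),1); return cv2.resize(m.astype(np.float32),(560,420),interpolation=cv2.INTER_AREA)
def cost(p):
    c=0
    for im,m in((w1,m1),(w2,m2)):
        q=mask(im,p);c+=1-np.minimum(q,m).sum()/np.maximum(q,m).sum()
    return c
x=np.array([482,314,33,84.]);best=None
for dx in(0,4,-4):
    r=minimize(cost,x+np.array([dx,0,0,dx]),method='Nelder-Mead',options=dict(initial_simplex=x+np.array([[0,0,0,0],[5,0,0,0],[0,5,0,0],[0,0,5,0],[0,0,0,6]])+np.array([dx,0,0,dx]),maxiter=250))
    print(r.x,r.fun)
    if best is None or r.fun<best.fun:best=r
p=best.x;R=down(p[3],40);print("mid",p[:3]-35*R[:,2])
g=p[:3]-R[:,2]*58; print("grasp",g)
plan(g-R[:,2]*45,R,10)
np.save('card.npy',p)
E
python3 fit.py
```

```text
0.95 [286.2, 202.2, 10.2, 71.9]
2058 810
[483.5 313.3  32.7  83.6] 0.36004483699798584
[483.3 311.9  30.9  82.8] 0.32484424114227295
[483.2 311.6  30.7  83.1] 0.3232056498527527
mid [485.9 333.9  57.5]
grasp [487.7 348.6  75.2]
10 rows: shift mm [0.1 0.2 9.1] turn deg [0.  0.1 0.1]  ROW [0.0003, 0.0005, 0.0227, 0.0001, 0.0004, 0.0004]
```

Call:
drive_tool --pt "0.0003 0.0005 0.0227 0 0.0004 0.0004 0" --pt "0.0003 0.0005 0.0227 0 0.0004 0.0004 0" --pt "0.0003 0.0005 0.0227 0 0.0004 0.0004 0" --pt "0.0003 0.0005 0.0227 0 0.0004 0.0004 0" --pt "0.0003 0.0005 0.0227 0 0.0004 0.0004 0" --pt "0.0003 0.0005 0.0227 0 0.0004 0.0004 0" --pt "0.0003 0.0005 0.0227 0 0.0004 0.0004 0" --pt "0.0003 0.0005 0.0227 0 0.0004 0.0004 0" --pt "0.0003 0.0005 0.0227 0 0.0004 0.0004 0" --pt "0.0003 0.0005 0.0227 0 0.0004 0.0004 0"

```text
time: 6.08
position: [490.9, 376.4, 107.9]
orientation: [-140.0, -0.1, 173.1]
ft_force: [0.2, -0.6, -0.5]
opening: 0.501
gripper_force: 0.0
```

```bash
python3 look.py w3 card_mid,card w1; cat > f3.py <<'E'
from h import *
o=ctrl.outline_of("card","wrist")[0]; print(o['score'],o['rect']); m=o['pixels']
for r in range(0,420,8):
    c=np.where(m[r])[0]
    if len(c):print(r,c.min(),c.max(),end='; ')
p=np.load('card.npy');R=down(p[3],40);im=shot('wrist')
print([np.round(proj(im,p[:3]+R@np.array(v))).tolist() for v in((22,0,-70),(-22,0,-70),(22,0,-36),(-22,0,-36))])
E
python3 f3.py; python3 -c "
import cv2
cv2.imwrite('pics/w3c.png',cv2.imread('pics/w3.png')[60:420,100:500])"
```

```text
card_mid [(array([  6.3, 195.7]), 0.41), (array([104.9, 318.1]), 0.3)]
card [(array([283.8, 227.3]), 0.7), (array([ 32. , 191.5]), 0.42)]
card_mid [453.4 351.1 186.5] [np.float64(93.1), np.float64(43.3)]
card [484.4 312.9  32.5] [np.float64(0.9), np.float64(0.6)]
6.2333 [490.6 376.3 107.8] [-140.    -0.2  173.1] [ 42.4  28.4  88.7 -24.8  95.  -35.7]Traceback (most recent call last):
  File "f3.py", line 2, in <module>
    o=ctrl.outline_of("card","wrist")[0]; print(o['score'],o['rect']); m=o['pixels']
      ~~~~~~~~~~~~~~~~~~~~~~~~~~~~~~~^^^
IndexError: list index out of range
```

View pics/w3c.png

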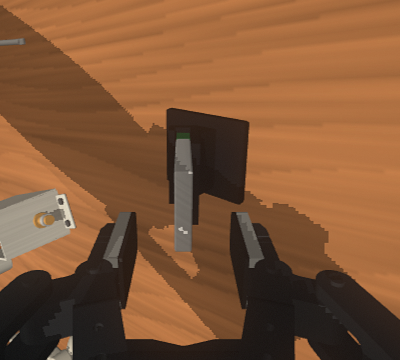

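Call:
drive_tool --pt "0 0 0.0175 0 0 0 0" --pt "0 0 0.0175 0 0 0 0" --pt "0 0 0.0175 0 0 0 0" --pt "0 0 0.0175 0 0 0 0" --pt "0 0 0.0175 0 0 0 0" --pt "0 0 0.0175 0 0 0 0" --pt "0 0 0 0 0 0 0" --pt "0 0 0 0 0 0 -1" --pt "0 0 0 0 0 0 -1" --pt "0 0 0 0 0 0 -1"

```text
time: 7.12
position: [488.1, 350.5, 77.1]
orientation: [-140.1, -0.0, 173.1]
ft_force: [-1.3, -2.3, 1.1]
opening: 0.097
gripper_force: 60.5
```

Call:
drive_tool --pt "0 0 0 0 0 0 -1" --pt "0 0 0 0 0 0 -1" --pt "0 0 0 0 0 0 -1" --pt "0 0 0 0 0 0 -1" --pt "0 0 0 0 0 0 -1" --pt "0 0 0 0 0 0 -1" --pt "0 0 0 0 0 0 -1" --pt "0 0 -0.005 0 0 0 -1" --pt "0 0 -0.005 0 0 0 -1" --pt "0 0 -0.005 0 0 0 -1"

```text
time: 7.95
position: [487.5, 353.3, 80.2]
orientation: [-139.9, -0.2, 173.1]
ft_force: [0.6, -3.8, 0.5]
opening: 0.096
gripper_force: 59.7
```

Call:
drive_tool --pt "0 0 -0.01 0 0 0 -1" --pt "0 0 -0.015 0 0 0 -1" --pt "0 0 -0.02 0 0 0 -1" --pt "0 0 -0.02 0 0 0 -1" --pt "0 0 -0.025 0 0 0 -1" --pt "0 0 -0.03 0 0 0 -1" --pt "0 0 -0.03 0 0 0 -1" --pt "0 0 -0.03 0 0 0 -1" --pt "0 0 -0.03 0 0 0 -1" --pt "0 0 -0.03 0 0 0 -1"

```text
time: 8.78
position: [495.8, 416.5, 155.9]
orientation: [-140.1, -0.1, 173.1]
ft_force: [0.0, 0.9, -0.1]
opening: 0.093
gripper_force: 59.9
```

```bash
python3 look.py w4 card,card_mid; python3 -c "
from h import *
plan((610,60,235),down(102.7),20)"
```

```text
card [(array([282.3, 253.1]), 0.75)]
card_mid []
8.9333 [496.2 416.4 156. ] [-140.2    0.   173.2] [ 44.4  29.1  82.6 -24.1 100.4 -36.3]
20 rows: shift mm [ -4.8 -18.8   2.7] turn deg [-1.97 -0.34 -0.94]  ROW [-0.012, -0.0469, 0.0069, -0.011, -0.0019, -0.0052]
```

Call:
drive_tool --pt "-0.012 -0.0469 0.0069 -0.011 -0.0019 -0.0052 -1" --pt "-0.012 -0.0469 0.0069 -0.011 -0.0019 -0.0052 -1" --pt "-0.012 -0.0469 0.0069 -0.011 -0.0019 -0.0052 -1" --pt "-0.012 -0.0469 0.0069 -0.011 -0.0019 -0.0052 -1" --pt "-0.012 -0.0469 0.0069 -0.011 -0.0019 -0.0052 -1" --pt "-0.012 -0.0469 0.0069 -0.011 -0.0019 -0.0052 -1" --pt "-0.012 -0.0469 0.0069 -0.011 -0.0019 -0.0052 -1" --pt "-0.012 -0.0469 0.0069 -0.011 -0.0019 -0.0052 -1" --pt "-0.012 -0.0469 0.0069 -0.011 -0.0019 -0.0052 -1" --pt "-0.012 -0.0469 0.0069 -0.011 -0.0019 -0.0052 -1"

```text
time: 9.77
position: [537.1, 238.0, 225.9]
orientation: [-160.1, -1.9, -177.1]
ft_force: [0.6, -0.4, -1.1]
opening: 0.094
gripper_force: 59.9
```

Call:
drive_tool --pt "-0.012 -0.0469 0.0069 -0.011 -0.0019 -0.0052 -1" --pt "-0.012 -0.0469 0.0069 -0.011 -0.0019 -0.0052 -1" --pt "-0.012 -0.0469 0.0069 -0.011 -0.0019 -0.0052 -1" --pt "-0.012 -0.0469 0.0069 -0.011 -0.0019 -0.0052 -1" --pt "-0.012 -0.0469 0.0069 -0.011 -0.0019 -0.0052 -1" --pt "-0.012 -0.0469 0.0069 -0.011 -0.0019 -0.0052 -1" --pt "-0.012 -0.0469 0.0069 -0.011 -0.0019 -0.0052 -1" --pt "-0.012 -0.0469 0.0069 -0.011 -0.0019 -0.0052 -1" --pt "-0.012 -0.0469 0.0069 -0.011 -0.0019 -0.0052 -1" --pt "-0.012 -0.0469 0.0069 -0.011 -0.0019 -0.0052 -1"

```text
time: 10.6
position: [609.0, 57.4, 232.9]
orientation: [179.8, -0.1, -167.3]
ft_force: [1.5, -0.1, -0.3]
opening: 0.097
gripper_force: 59.9
```

```bash
python3 look.py w5 card,card_mid,case,card_slot; python3 -c "
from h import *
plan((600,-5,200),down(102.7),10)
plan((640,-45,220),down(102.7),10)"
```

```text
card [(array([279.9, 250.1]), 0.62)]
card_mid []
case [(array([247.7, 158.3]), 0.68)]
card_slot [(array([224.7, 160. ]), 0.74)]
10.85 [608.8  58.7 232.8] [ 179.9   -0.1 -167.4] [   0.5    3.1  100.6    0.    76.5 -102.1]
10 rows: shift mm [ 2.2 -6.   3.3] turn deg [ 0.01 -0.01 -0.01]  ROW [0.0056, -0.0151, 0.0082, 0.0, -0.0001, -0.0001]
10 rows: shift mm [ -0.8 -10.8   1.3] turn deg [ 0.01 -0.01 -0.01]  ROW [-0.0019, -0.027, 0.0032, 0.0, -0.0001, -0.0001]
```

View pics/w5.png

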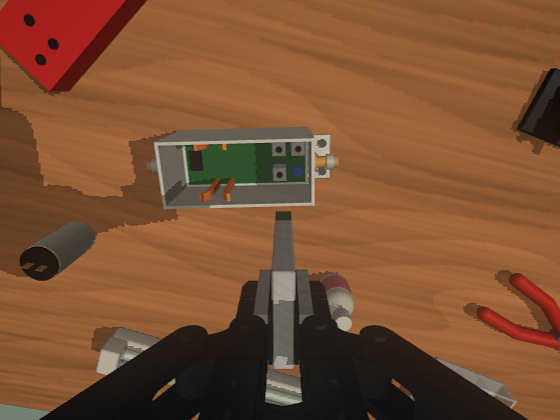

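```bash
cat > rim.py <<'E'
from h import *
import pickle,sys
from scipy.optimize import minimize
np.set_printoptions(precision=2,suppress=True)
views=[pickle.load(open(f+'.pkl','rb')) for f in sys.argv[1:]]
gs=[cv2.GaussianBlur(v['frame'].min(2).astype(np.float32),(0,0),0.8) for v in views]
def rect(p,L,W,z,n=40):
    t=np.linspace(-.9,.9,n)*.5; P=np.r_[np.c_[t*L,0*t+W/2],np.c_[t*L,0*t-W/2],np.c_[0*t+L/2,t*W],np.c_[0*t-L/2,t*W]]
    a=np.radians(p[2]);R=np.array([[np.cos(a),-np.sin(a)],[np.sin(a),np.cos(a)]]); return np.c_[P@R.T+p[:2],np.full(len(P),z)]
def samp(v,g,X):
    u=np.c_[X,np.ones(len(X))]@v['P'].T; u=(u[:,:2]/u[:,2:]).astype(np.float32)
    return cv2.remap(g,u[:,:1],u[:,1:],cv2.INTER_LINEAR)[:,0]
def cost(p,z=78):
    return -np.mean([np.clip(samp(v,g,rect(p,123.5,52.5,z))-.5*samp(v,g,rect(p,116.5,45.5,z))-.5*samp(v,g,rect(p,130.5,59.5,z)),-60,90).mean() for v,g in zip(views,gs)])
def fit(z):
    best=None
    for dx in(-5,0,5):
        for dy in(-5,0,5):
            x=np.array([592+dx,16+dy,102.7])
            r=minimize(cost,x,args=(z,),method='Nelder-Mead',options=dict(initial_simplex=x+np.array([[0,0,0],[3,0,0],[0,3,0],[0,0,3.]])))
            if best is None or r.fun<best.fun:best=r
    return best
for z in(74,78,82):
    b=fit(z);print(z,b.x,b.fun)
    if z==78:np.save('case.npy',b.x);a=np.radians(b.x[2]);print("slot",b.x[:2]-22*np.array([np.cos(a),np.sin(a)]))
E
python3 rim.py w5
```

```text
74 [595.91  15.29 103.95] -57.47275924682617
78 [595.05  15.44 103.99] -71.8237533569336
slot [600.36  -5.91]
82 [594.08  15.78 104.06] -65.78868103027344
```

Call:
drive_tool --pt "0.0056 -0.0151 0.0082 0 0 0 -1" --pt "0.0056 -0.0151 0.0082 0 0 0 -1" --pt "0.0056 -0.0151 0.0082 0 0 0 -1" --pt "0.0056 -0.0151 0.0082 0 0 0 -1" --pt "0.0056 -0.0151 0.0082 0 0 0 -1" --pt "0.0056 -0.0151 0.0082 0 0 0 -1" --pt "0.0056 -0.0151 0.0082 0 0 0 -1" --pt "0.0056 -0.0151 0.0082 0 0 0 -1" --pt "0.0056 -0.0151 0.0082 0 0 0 -1" --pt "0.0056 -0.0151 0.0082 0 0 0 -1"

```text
time: 11.68
position: [600.7, -5.8, 200.4]
orientation: [179.9, -0.0, -167.4]
ft_force: [-0.2, 0.2, -1.0]
opening: 0.095
gripper_force: 59.8
```

```bash
python3 look.py w6 card,card_slot,case w5; python3 rim.py w6; python3 rim.py w5 w6; python3 -c "
import cv2
a=cv2.imread('pics/w6.png')[60:360,100:500]
cv2.imwrite('pics/w6c.png',cv2.resize(a,None,fx=2,fy=2))"
```

```text
card [(array([279.5, 249.9]), 0.88)]
card_slot [(array([283. , 188.8]), 0.76)]
case [(array([307. , 186.3]), 0.62)]
card [-11679.2  -2474.3  27455.9] [np.float64(0.3), np.float64(0.3)]
card_slot [602.7  -5.7  -2.8] [np.float64(0.2), np.float64(0.2)]
case [596.6  16.8  -7.8] [np.float64(0.1), np.float64(0.1)]
11.8833 [600.7  -5.3 200.7] [ 179.9   -0.1 -167.4] [  -5.6    3.   103.8    0.1   73.3 -108.3]
74 [596.28  16.64 104.13] -59.1359977722168
78 [595.17  15.64 104.25] -70.42395782470703
slot [600.58  -5.69]
82 [594.    14.55 104.09] -60.491539001464844
74 [596.1   16.05 104.01] -53.29511260986328
78 [595.08  15.55 104.04] -70.98773193359375
slot [600.41  -5.79]
82 [594.02  15.16 104.05] -60.195335388183594
```

View pics/w6c.png

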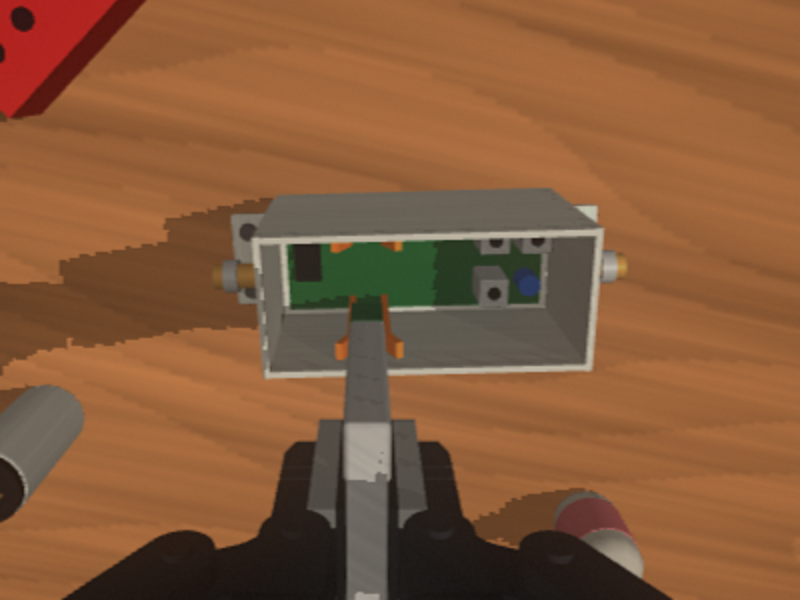

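```bash
python3 -c "
from h import *
plan((599.9,-5.9,142),down(104.1),10)"
```

```text
10 rows: shift mm [ 0.1 -0.   5.9] turn deg [ 0.01 -0.   -0.15]  ROW [0.0002, -0.0001, 0.0147, 0.0, -0.0, -0.0008]
```

Call:
drive_tool --pt "0.0002 -0.0001 0.0147 0 0 -0.0008 -1" --pt "0.0002 -0.0001 0.0147 0 0 -0.0008 -1" --pt "0.0002 -0.0001 0.0147 0 0 -0.0008 -1" --pt "0.0002 -0.0001 0.0147 0 0 -0.0008 -1" --pt "0.0002 -0.0001 0.0147 0 0 -0.0008 -1" --pt "0.0002 -0.0001 0.0147 0 0 -0.0008 -1" --pt "0.0002 -0.0001 0.0147 0 0 -0.0008 -1" --pt "0.0002 -0.0001 0.0147 0 0 -0.0008 -1" --pt "0.0002 -0.0001 0.0147 0 0 -0.0008 -1" --pt "0.0002 -0.0001 0.0147 0 0 -0.0008 -1"

```text
time: 12.72
position: [600.0, -5.6, 141.3]
orientation: [179.9, -0.0, -165.9]
ft_force: [0.1, -1.2, -0.7]
opening: 0.096
gripper_force: 59.9
```

```bash
python3 look.py w7 card_slot,card; python3 rim.py w7; python3 -c "
import cv2
a=cv2.imread('pics/w7.png')[100:400,80:480]
cv2.imwrite('pics/w7c.png',cv2.resize(a,None,fx=2,fy=2))"
```

```text
card_slot [(array([284. , 215.3]), 0.57)]
card [(array([283.6, 249. ]), 0.72)]
12.8667 [599.6  -5.6 141.1] [ 179.9   -0.1 -165.9] [  -5.7    6.1  106.5    0.    67.5 -109.8]
74 [596.48  17.54 103.91] -45.16066360473633
78 [595.28  15.52 104.09] -66.87071228027344
slot [600.63  -5.82]
82 [593.65  14.34 104.06] -57.19171905517578
```

View pics/w7c.png

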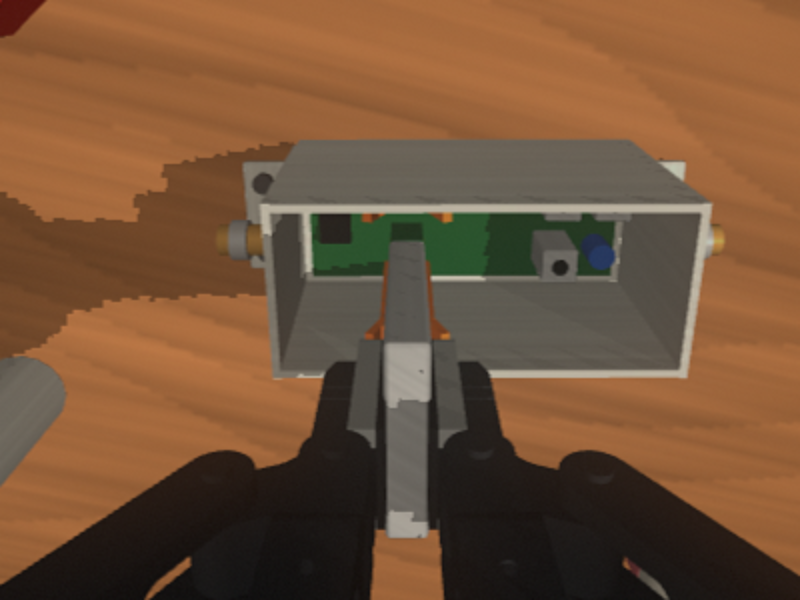

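The card at column 407 sits midway between the guides (364 and 451) and is squared up. Lowering.

Call:
drive_tool --pt "0 0 0.015 0 0 0 -1" --pt "0 0 0.015 0 0 0 -1" --pt "0 0 0.015 0 0 0 -1" --pt "0 0 0.015 0 0 0 -1" --pt "0 0 0.015 0 0 0 -1" --pt "0 0 0.015 0 0 0 -1" --pt "0 0 0.015 0 0 0 -1" --pt "0 0 0.015 0 0 0 -1" --pt "0 0 0.015 0 0 0 -1" --pt "0 0 0.015 0 0 0 -1"

```text
time: 13.7
position: [599.9, -5.6, 81.3]
orientation: [179.9, -0.0, -165.9]
ft_force: [0.3, -0.4, -1.2]
opening: 0.095
gripper_force: 59.9
```

Call:
drive_tool --pt "0 0 0.005 0 0 0 -1" --pt "0 0 0.005 0 0 0 -1" --pt "0 0 0.005 0 0 0 -1" --pt "0 0 0.0025 0 0 0 -1" --pt "0 0 0.0025 0 0 0 -1" --pt "0 0 0.0025 0 0 0 -1" --pt "0 0 0.0025 0 0 0 -1" --pt "0 0 0.0025 0 0 0 -1" --pt "0 0 0.0025 0 0 0 -1" --pt "0 0 0 0 0 0 -1"

```text
time: 14.53
position: [599.8, -5.6, 69.7]
orientation: [179.9, -0.1, -165.9]
ft_force: [0.7, 0.1, -0.8]
opening: 0.096
gripper_force: 59.9
```

Call:
drive_tool --pt "0 0 0.0015 0 0 0 -1" --pt "0 0 0.0015 0 0 0 -1" --pt "0 0 0.0015 0 0 0 -1" --pt "0 0 0.0015 0 0 0 -1" --pt "0 0 0.0015 0 0 0 -1" --pt "0 0 0.0015 0 0 0 -1" --pt "0 0 0.0015 0 0 0 -1" --pt "0 0 0.0015 0 0 0 -1" --pt "0 0 0.0015 0 0 0 -1" --pt "0 0 0 0 0 0 -1"

```text
time: 15.37
position: [599.8, -5.5, 64.3]
orientation: [179.9, -0.1, -165.9]
ft_force: [-0.6, -0.4, -0.3]
opening: 0.093
gripper_force: 59.9
```

Call:
drive_tool --pt "0 0 0.001 0 0 0 -1" --pt "0 0 0.001 0 0 0 -1" --pt "0 0 0.001 0 0 0 -1" --pt "0 0 0.001 0 0 0 -1" --pt "0 0 0.001 0 0 0 -1" --pt "0 0 0.001 0 0 0 -1" --pt "0 0 0.001 0 0 0 -1" --pt "0 0 0.001 0 0 0 -1" --pt "0 0 0 0 0 0 -1" --pt "0 0 0 0 0 0 -1"

```text
time: 16.2
position: [600.2, -5.6, 63.4]
orientation: [179.9, -0.1, -165.9]
ft_force: [-6.2, -0.5, 10.8]
opening: 0.097
gripper_force: 61.8
```

Call:
drive_tool --pt "0 0 -0.002 0 0 0 -1" --pt "0 0 -0.002 0 0 0 -0.75" --pt "0 0 0 0 0 0 -0.6" --pt "0 0 0 0 0 0 -0.45" --pt "0 0 0 0 0 0 -0.4" --pt "0 0 0 0 0 0 -0.4" --pt "0 0 0 0 0 0 -0.4" --pt "0 0 0 0 0 0 -0.4" --pt "0 0 0 0 0 0 -0.4" --pt "0 0 0 0 0 0 -0.4"

```text
time: 17.03
position: [599.9, -5.5, 62.9]
orientation: [179.9, -0.1, -165.9]
ft_force: [0.4, -0.3, 0.3]
opening: 0.301
gripper_force: 0.0
```

Call:
drive_tool --pt "0 0 -0.01 0 0 0 -0.4" --pt "0 0 -0.01 0 0 0 -0.4" --pt "0 0 -0.02 0 0 0 -0.4" --pt "0 0 -0.03 0 0 0 -0.4" --pt "0 0 -0.03 0 0 0 -0.4" --pt "0 0 -0.03 0 0 0 -0.4" --pt "0 0 -0.04 0 0 0 -0.4" --pt "0 0 -0.04 0 0 0 -0.4" --pt "0 0 -0.04 0 0 0 -0.4" --pt "0 0 -0.04 0 0 0 -0.4"

```text
time: 17.87
position: [600.3, -5.6, 181.4]
orientation: [180.0, 0.0, -165.9]
ft_force: [-0.3, 0.5, -0.0]
opening: 0.301
gripper_force: 0.0
```

```bash
python3 look.py w8 card,card_mid,card_slot; python3 -c "
from h import *
plan((520,-290,200),down(10),20)
import cv2
a=cv2.imread('pics/w8.png')[80:380,80:480]
cv2.imwrite('pics/w8c.png',cv2.resize(a,None,fx=2,fy=2))"
```

```text
card [(array([282.1, 195.9]), 0.69)]
card_mid []
card_slot [(array([283.6, 193.8]), 0.67)]
18.0667 [600.4  -5.7 180. ] [ 180.     0.1 -165.9] [  -5.7    4.   104.9    0.    71.1 -109.8]
20 rows: shift mm [ -4.2 -16.   -1. ] turn deg [0.  0.  4.7]  ROW [-0.0106, -0.04, -0.0025, 0.0, 0.0, 0.0261]
```

View pics/w8c.png

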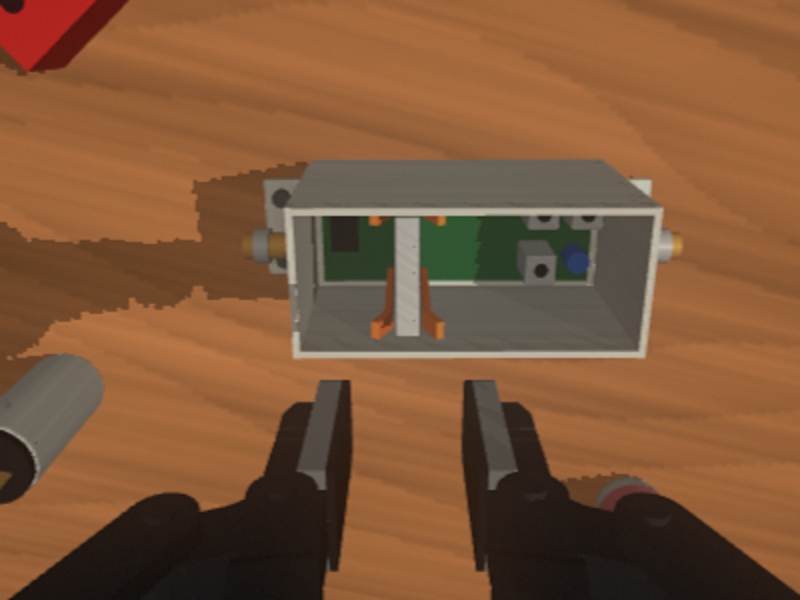

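The card now stands in both guides (crop column 408, rows 218–335), below the rim. Going for the lids.

```bash
python3 -c "
from h import *
import pickle
w=pickle.load(open('w8.pkl','rb'))
for z in(70,73,77): print(z,np.linalg.norm(atz(w,(283.5,189),z)-atz(w,(283.5,247.5),z)))
plan((510,-325,230),down(10),20)"
```

```text
70 44.379889939735676
73 43.81477232929659
77 43.061282182044586
20 rows: shift mm [ -4.8 -18.   -2.5] turn deg [0.  0.  4.7]  ROW [-0.0119, -0.045, -0.0063, 0.0, 0.0, 0.0261]
```

Call:
drive_tool --pt "-0.0119 -0.045 -0.0063 0 0 0.0261 1" --pt "-0.0119 -0.045 -0.0063 0 0 0.0261 1" --pt "-0.0119 -0.045 -0.0063 0 0 0.0261 1" --pt "-0.0119 -0.045 -0.0063 0 0 0.0261 1" --pt "-0.0119 -0.045 -0.0063 0 0 0.0261 1" --pt "-0.0119 -0.045 -0.0063 0 0 0.0261 1" --pt "-0.0119 -0.045 -0.0063 0 0 0.0261 1" --pt "-0.0119 -0.045 -0.0063 0 0 0.0261 1" --pt "-0.0119 -0.045 -0.0063 0 0 0.0261 1" --pt "-0.0119 -0.045 -0.0063 0 0 0.0261 1"

```text
time: 18.9
position: [623.7, -185.7, 202.1]
orientation: [-180.0, -0.2, 146.9]
ft_force: [0.6, 0.2, 0.2]
opening: 1.001
gripper_force: 0.0
```

Call:
drive_tool --pt "-0.0119 -0.045 -0.0063 0 0 0.0261 1" --pt "-0.0119 -0.045 -0.0063 0 0 0.0261 1" --pt "-0.0119 -0.045 -0.0063 0 0 0.0261 1" --pt "-0.0119 -0.045 -0.0063 0 0 0.0261 1" --pt "-0.0119 -0.045 -0.0063 0 0 0.0261 1" --pt "-0.0119 -0.045 -0.0063 0 0 0.0261 1" --pt "-0.0119 -0.045 -0.0063 0 0 0.0261 1" --pt "-0.0119 -0.045 -0.0063 0 0 0.0261 1" --pt "-0.0119 -0.045 -0.0063 0 0 0.0261 1" --pt "-0.0119 -0.045 -0.0063 0 0 0.0261 1"

```text
time: 19.73
position: [508.7, -325.5, 227.4]
orientation: [-179.8, -0.2, 99.9]
ft_force: [0.3, -0.5, -0.3]
opening: 1.001
gripper_force: 0.0
```

```bash
python3 look.py v1 inner_lid_mid,cover_pull,inner_lid,outer_cover; cat > blue.py <<'E'
from h import *
import pickle,sys
from scipy.optimize import minimize
np.set_printoptions(precision=2,suppress=True)
views=[pickle.load(open(f+'.pkl','rb')) for f in sys.argv[1:]]
# blue top face of the cover (z=32.5) is a 142x71 rectangle with two 50 x 11.5 notches; silhouette fit with the hull box z 8..32.5
ms=[]
for v in views:
    h=cv2.cvtColor(v['frame'],cv2.COLOR_RGB2HSV); m=((h[...,0]>95)&(h[...,0]<125)&(h[...,1]>110)).astype(np.uint8)
    n,l,st,_=cv2.connectedComponentsWithStats(m); keep=(l==1+np.argmax(st[1:,4]))|((l>0)&(st[l,4]>150))
    c=np.vstack([k[:,0] for k in cv2.findContours(keep.astype(np.uint8),0,2)[0]]); hull=cv2.convexHull(c)
    M=np.zeros((420,560),np.uint8);cv2.fillConvexPoly(M,hull,1);ms.append(M);print("blue px",keep.sum(),"hull rect",cv2.minAreaRect(hull))
def mask(im,p,dz):
    a=np.radians(p[2]);R=np.array([[np.cos(a),-np.sin(a)],[np.sin(a),np.cos(a)]])
    q=np.float32([proj(im,np.append(R@[x,y]+p[:2],z+dz)) for x in(-71,71) for y in(-35.5,35.5) for z in(8,32.5)])
    m=np.zeros((1680,2240),np.uint8);cv2.fillConvexPoly(m,np.int32(cv2.convexHull(q)*4+1.5),1);return cv2.resize(m.astype(np.float32),(560,420),interpolation=cv2.INTER_AREA)
def cost(p): return sum(1-np.minimum(q,m).sum()/np.maximum(q,m).sum() for im,m in zip(views,ms) for q in[mask(im,p,p[3] if len(p)>3 else 0)])
x=np.array([502,-353,99.7,0.]);k=4 if len(views)>1 else 3;x=x[:k]
r=minimize(cost,x,method='Nelder-Mead',options=dict(initial_simplex=x+np.vstack([np.zeros(k),np.eye(k)*5])));print(r.x,r.fun)
np.save('lid.npy',r.x)
E
python3 blue.py v1;python3 -c "
from h import *
plan((504,-353,150),down(9.7),10)"
```

```text
inner_lid_mid [(array([127.4, 146.8]), 0.66)]
cover_pull [(array([271.9, 225.3]), 0.73)]
inner_lid [(array([135.8, 149.6]), 0.88), (array([271.6, 221.9]), 0.21)]
outer_cover [(array([270.2, 208.6]), 0.78), (array([273.7, 224.6]), 0.65)]
19.9833 [ 510.  -324.9  228.1] [-179.9   -0.1  100.2] [-37.6   2.4 101.7   0.   76.1 -47.8]
blue px 7981 hull rect ((270.0, 212.5), (139.0, 76.0), 90.0)
[ 502.53 -357.76  100.01] 0.02524435520172119
10 rows: shift mm [-2.7 -1.1  7.8] turn deg [-0.01 -0.01  0.05]  ROW [-0.0067, -0.0027, 0.0195, -0.0001, -0.0001, 0.0003]
```

Call:
drive_tool --pt "-0.0077 -0.0032 0.0195 0 0 0 1" --pt "-0.0077 -0.0032 0.0195 0 0 0 1" --pt "-0.0077 -0.0032 0.0195 0 0 0 1" --pt "-0.0077 -0.0032 0.0195 0 0 0 1" --pt "-0.0077 -0.0032 0.0195 0 0 0 1" --pt "-0.0077 -0.0032 0.0195 0 0 0 1" --pt "-0.0077 -0.0032 0.0195 0 0 0 1" --pt "-0.0077 -0.0032 0.0195 0 0 0 1" --pt "-0.0077 -0.0032 0.0195 0 0 0 1" --pt "-0.0077 -0.0032 0.0195 0 0 0 1"

```text
time: 20.82
position: [502.6, -358.2, 150.4]
orientation: [-179.9, -0.1, 100.1]
ft_force: [0.0, 0.6, 0.5]
opening: 1.0
gripper_force: 0.0
```

```bash
python3 look.py v2 inner_lid_mid,cover_pull,outer_cover v1; python3 blue.py v2; python3 blue.py v1 v2
```

```text
inner_lid_mid [(array([ 93.7, 122.6]), 0.79)]
cover_pull [(array([285.4, 220.1]), 0.76)]
outer_cover [(array([282.8, 199.3]), 0.56)]
inner_lid_mid [ 341.4 -322.7  -18.9] [np.float64(1.6), np.float64(1.2)]
cover_pull [ 502.9 -348.4   70.2] [np.float64(0.7), np.float64(0.5)]
outer_cover [ 499.6 -340.3   51.5] [np.float64(0.2), np.float64(0.1)]
21.0167 [ 502.6 -357.9  150.9] [-179.9   -0.1  100.1] [-40.4   7.7 103.8  -0.   68.6 -50.5]
blue px 14411 hull rect ((282.5, 202.5), (187.0, 105.0), 90.0)
[ 502.   -355.32  100.07] 0.006752490997314453
blue px 7981 hull rect ((270.0, 212.5), (139.0, 76.0), 90.0)
blue px 14411 hull rect ((282.5, 202.5), (187.0, 105.0), 90.0)
[ 502.16 -356.2    99.93   -1.72] 0.03382682800292969
```

```bash
python3 -c "
from h import *
plan((502.1,-355.6,65),down(10),10)"
```

```text
10 rows: shift mm [ 0.2 -0.   8.6] turn deg [-0.01 -0.01  0.01]  ROW [0.0006, -0.0, 0.0215, -0.0, -0.0, 0.0001]
```

Call:
drive_tool --pt "0.0006 0 0.0215 0 0 0 1" --pt "0.0006 0 0.0215 0 0 0 1" --pt "0.0006 0 0.0215 0 0 0 1" --pt "0.0006 0 0.0215 0 0 0 1" --pt "0.0006 0 0.0215 0 0 0 1" --pt "0.0006 0 0.0215 0 0 0 1" --pt "0.0006 0 0.0215 0 0 0 1" --pt "0.0006 0 0.0215 0 0 0 1" --pt "0.0006 0 0.0215 0 0 0 1" --pt "0.0006 0 0.0215 0 0 0 1"

```text
time: 21.85
position: [502.2, -355.4, 64.2]
orientation: [-179.9, -0.1, 100.1]
ft_force: [0.3, 0.3, 0.2]
opening: 1.002
gripper_force: 0.0
```

Call:
drive_tool --pt "0 0 0.015 0 0 0 1" --pt "0 0 0.015 0 0 0 1" --pt "0 0 0.015 0 0 0 1" --pt "0 0 0.015 0 0 0 1" --pt "0 0 0.015 0 0 0 1" --pt "0 0 0.01 0 0 0 1" --pt "0 0 0.01 0 0 0 1" --pt "0 0 0.01 0 0 0 1" --pt "0 0 0.01 0 0 0 1" --pt "0 0 0 0 0 0 1"

```text
time: 22.68
position: [501.7, -355.0, 18.2]
orientation: [-179.9, -0.1, 100.1]
ft_force: [-0.0, 0.1, 0.2]
opening: 0.998
gripper_force: 0.0
```

```bash
python3 look.py v3 cover_pull,outer_cover; python3 blue.py v3; cp pics/v3.png pics/v3c.png
```

```text
cover_pull [(array([285. , 370.9]), 0.79)]
outer_cover [(array([281.9, 295.9]), 0.9)]
22.8333 [ 502.3 -355.5   19.3] [-180.    -0.   100.1] [-40.3  16.8 107.5  -0.   55.8 -50.4]
blue px 40872 hull rect ((282.0, 278.0), (282.0, 228.0), 90.0)
[ 502.2  -357.29   99.95] 0.009498834609985352
```

View pics/v3c.png

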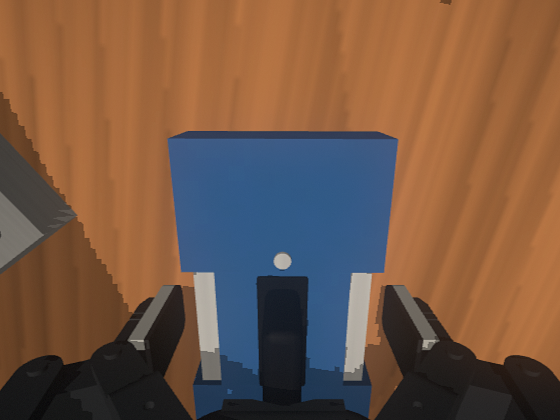

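Both jaws flank the cut-outs (rows 272–380), symmetric about column 283, and the near end of the cover is at row 138. Closing.

Call:
drive_tool --pt "0 0 0.005 0 0 0 1" --pt "0 0 0 0 0 0 0.8" --pt "0 0 0 0 0 0 0.6" --pt "0 0 0 0 0 0 0.5" --pt "0 0 0 0 0 0 0" --pt "0 0 0 0 0 0 -1" --pt "0 0 0 0 0 0 -1" --pt "0 0 0 0 0 0 -1" --pt "0 0 0 0 0 0 -1" --pt "0 0 0 0 0 0 -1"

```text
time: 23.67
position: [502.3, -355.7, 17.7]
orientation: [-180.0, -0.0, 100.1]
ft_force: [-1.3, -0.1, 5.2]
opening: 0.739
gripper_force: 67.3
```

Call:
drive_tool --pt "0 0 -0.005 0 0 0 -1" --pt "0 0 -0.005 0 0 0 -1" --pt "0 0 -0.01 0 0 0 -1" --pt "0 0 -0.01 0 0 0 -1" --pt "0 0 -0.01 0 0 0 -1" --pt "0 0 -0.01 0 0 0 -1" --pt "0 0 0 0 0 0 -1" --pt "0 0 0 0 0 0 -1" --pt "0 0 0 0 0 0 -1" --pt "0 0 0 0 0 0 -1"

```text
time: 24.5
position: [502.0, -355.3, 36.9]
orientation: [-179.9, -0.1, 100.1]
ft_force: [0.9, 0.4, -2.9]
opening: 0.735
gripper_force: 66.5
```

```bash
python3 look.py v4 cover_pull,outer_cover; python3 - <<'E'
from h import *
import pickle
np.set_printoptions(precision=2,suppress=True)
v=pickle.load(open('v3.pkl','rb'))
for a in((170,138),(397,138),(283.5,138)):print(atz(v,a,32.5))
# near top-edge of blue in v3, v4
for n in('v3','v4'):
    w=pickle.load(open(n+'.pkl','rb'));f=w['frame'].astype(int); h=cv2.cvtColor(w['frame'],cv2.COLOR_RGB2HSV)
    m=((h[...,0]>95)&(h[...,0]<125)&(h[...,1]>110))
    val=h[...,2].astype(int)
    for c in(200,283,370):
        r=np.where(m[:,c])[0][:30]; print(n,c,r[0],[int(x) for x in val[r[:16],c]])
    for r in(160,200,240):
        c=np.where(m[r])[0]; print(n,r,c.min(),c.max())
E
tail -3 /dev/null
```

```text
cover_pull [(array([283.7, 367.9]), 0.57)]
outer_cover [(array([282.4, 290.6]), 0.66)]
24.65 [ 502.  -355.3   36.9] [-179.9   -0.1  100.1] [-40.3  15.3 107.3  -0.   57.5 -50.4]
[ 455.32 -291.17   32.5 ]
[ 524.38 -278.87   32.5 ]
[ 489.86 -285.02   32.5 ]
v3 200 131 [86, 99, 136, 134, 133, 134, 134, 134, 133, 134, 134, 133, 133, 134, 134, 134]
v3 283 138 [90, 137, 134, 134, 134, 134, 134, 134, 134, 134, 135, 135, 134, 133, 135, 134]
v3 370 139 [123, 132, 131, 132, 131, 131, 131, 131, 131, 130, 131, 129, 131, 132, 131, 132]
v3 160 170 394
v3 200 174 390
v3 240 179 386
v4 200 130 [85, 112, 135, 134, 134, 134, 133, 134, 134, 134, 133, 134, 134, 135, 134, 135]
v4 283 130 [84, 113, 136, 134, 134, 134, 133, 135, 134, 135, 135, 135, 135, 135, 136, 135]
v4 370 138 [134, 131, 131, 130, 131, 131, 131, 130, 131, 130, 131, 132, 132, 131, 131, 132]
v4 160 171 396
v4 200 175 392
v4 240 179 387
```

```bash
python3 -c "
from h import *
plan((619.5,-81.5,230),down(14.1),20)"
```

```text
20 rows: shift mm [12.2  8.6 -9.7] turn deg [-0.  -0.  -0.2]  ROW [0.0304, 0.0215, -0.0241, -0.0, -0.0, -0.0011]
```

Call:
drive_tool --pt "0.0304 0.0215 -0.0241 0 0 -0.0011 -1" --pt "0.0304 0.0215 -0.0241 0 0 -0.0011 -1" --pt "0.0304 0.0215 -0.0241 0 0 -0.0011 -1" --pt "0.0304 0.0215 -0.0241 0 0 -0.0011 -1" --pt "0.0304 0.0215 -0.0241 0 0 -0.0011 -1" --pt "0.0304 0.0215 -0.0241 0 0 -0.0011 -1" --pt "0.0304 0.0215 -0.0241 0 0 -0.0011 -1" --pt "0.0304 0.0215 -0.0241 0 0 -0.0011 -1" --pt "0.0304 0.0215 -0.0241 0 0 -0.0011 -1" --pt "0.0304 0.0215 -0.0241 0 0 -0.0011 -1"

```text
time: 25.48
position: [564.0, -218.2, 134.6]
orientation: [-180.0, -0.1, 102.1]
ft_force: [0.1, 0.6, -2.6]
opening: 0.736
gripper_force: 66.7
```

Call:
drive_tool --pt "0.0304 0.0215 -0.0241 0 0 -0.0011 -1" --pt "0.0304 0.0215 -0.0241 0 0 -0.0011 -1" --pt "0.0304 0.0215 -0.0241 0 0 -0.0011 -1" --pt "0.0304 0.0215 -0.0241 0 0 -0.0011 -1" --pt "0.0304 0.0215 -0.0241 0 0 -0.0011 -1" --pt "0.0304 0.0215 -0.0241 0 0 -0.0011 -1" --pt "0.0304 0.0215 -0.0241 0 0 -0.0011 -1" --pt "0.0304 0.0215 -0.0241 0 0 -0.0011 -1" --pt "0.0304 0.0215 -0.0241 0 0 -0.0011 -1" --pt "0.0304 0.0215 -0.0241 0 0 -0.0011 -1"

```text
time: 26.32
position: [620.5, -80.6, 231.0]
orientation: [-180.0, -0.1, 104.1]
ft_force: [0.7, -0.9, -2.8]
opening: 0.738
gripper_force: 66.7
```

```bash
python3 look.py v5 case,outer_cover,cover_pull; sed -i 's/^def samp/def inview(u): return (u[:,0]>2)\&(u[:,0]<557)\&(u[:,1]>2)\&(u[:,1]<417)\ndef samp/' rim.py; python3 rim.py v5; python3 - <<'E'
from h import *
import pickle
v=pickle.load(open('v5.pkl','rb'));p=np.load('case.npy')
a=np.radians(104.1);R=np.array([[np.cos(a),-np.sin(a)],[np.sin(a),np.cos(a)]])
for q in((63,27.5),(63,-27.5),(0,27.5),(0,-27.5),(-63,27.5),(-63,-27.5)):print(q,proj(v,np.append(R@q+[595.1,15.5],78)).round(1))
E
```

```text
case [(array([281.8,  77.6]), 0.89), (array([281.8, 101.4]), 0.32)]
outer_cover [(array([281.2, 296.2]), 0.71)]
cover_pull [(array([284.4, 370.4]), 0.83)]
26.5167 [620.3 -81.4 230.5] [-180.    -0.   104.1] [-12.4   4.8  98.9   0.   76.3 -26.5]
74 [593.01  23.94 104.02] -35.24972915649414
78 [593.12  23.06 104.05] -35.332576751708984
slot [598.46   1.72]
82 [593.28  22.14 104.13] -34.73723602294922
(63, 27.5) [239.8 -28.6]
(63, -27.5) [321.2 -28.6]
(0, 27.5) [243.3  72. ]
(0, -27.5) [318.2  72. ]
(-63, 27.5) [246.2 157.8]
(-63, -27.5) [315.6 157.8]
```

```bash
python3 -c "
from h import *
plan((595.2,15.1,125),down(14.1),10)"
```

```text
10 rows: shift mm [10.  -0.1 10.5] turn deg [-0. -0.  0.]  ROW [0.0249, -0.0002, 0.0264, -0.0, -0.0, 0.0]
```

Call:
drive_tool --pt "0.0249 -0.0002 0.0264 0 0 0 -1" --pt "0.0249 -0.0002 0.0264 0 0 0 -1" --pt "0.0249 -0.0002 0.0264 0 0 0 -1" --pt "0.0249 -0.0002 0.0264 0 0 0 -1" --pt "0.0249 -0.0002 0.0264 0 0 0 -1" --pt "0.0249 -0.0002 0.0264 0 0 0 -1" --pt "0.0249 -0.0002 0.0264 0 0 0 -1" --pt "0.0249 -0.0002 0.0264 0 0 0 -1" --pt "0.0249 -0.0002 0.0264 0 0 0 -1" --pt "0.0249 -0.0002 0.0264 0 0 0 -1"

```text
time: 27.35
position: [594.7, 15.5, 123.6]
orientation: [-180.0, -0.1, 104.1]
ft_force: [0.2, -0.2, -3.2]
opening: 0.737
gripper_force: 67.0
```

```bash
python3 look.py v6 case; python3 -c "
from h import *
plan((595.2,15.1,100),down(14.1),10)"
```

```text
case []
27.45 [592.9  16.2 121.7] [-179.7   -0.2  104.2] [ -3.6   6.7 108.    0.1  65.7 -17.9]
10 rows: shift mm [-0.2  0.2  2.2] turn deg [-0.03 -0.02  0.01]  ROW [-0.0004, 0.0005, 0.0054, -0.0002, -0.0001, 0.0]
```

Call:
drive_tool --pt "0 0 0.007 0 0 0 -1" --pt "0 0 0.007 0 0 0 -1" --pt "0 0 0.007 0 0 0 -1" --pt "0 0 0.007 0 0 0 -1" --pt "0 0 0.007 0 0 0 -1" --pt "0 0 0.007 0 0 0 -1" --pt "0 0 0.007 0 0 0 -1" --pt "0 0 0 0 0 0 -1" --pt "0 0 0 0 0 0 -1" --pt "0 0 0 0 0 0 -1"

```text
time: 28.28
position: [595.0, 14.5, 105.0]
orientation: [-180.0, -0.1, 104.1]
ft_force: [-0.6, 0.6, -2.9]
opening: 0.737
gripper_force: 66.9
```

```bash
python3 look.py v7 case;python3 look.py v8 case; python3 -c "
from h import *
plan((595.2,15.1,95),down(14.1),10)"
```

```text
case []
28.3833 [595.1  14.6 105.2] [-180.    -0.1  104.1] [ -3.8   7.9 108.4   0.   63.7 -17.9]
case []
28.4833 [595.1  14.5 105.2] [-180.    -0.1  104.1] [ -3.8   7.9 108.4   0.   63.7 -17.9]
10 rows: shift mm [0. 0. 1.] turn deg [-0.   -0.01 -0.  ]  ROW [0.0001, 0.0001, 0.0025, -0.0, -0.0, -0.0]
```

Call:
drive_tool --pt "0.0013 0 0.004 0 0 0 -1" --pt "0 0 0.004 0 0 0 -1" --pt "0 0 0.004 0 0 0 -1" --pt "0 0 0.004 0 0 0 -1" --pt "0 0 0.003 0 0 0 -1" --pt "0 0 0.003 0 0 0 -1" --pt "0 0 0.003 0 0 0 -1" --pt "0 0 0.003 0 0 0 -1" --pt "0 0 0.003 0 0 0 -1" --pt "0 0 0 0 0 0 -1"

```text
time: 29.32
position: [594.6, 15.1, 92.2]
orientation: [-179.9, -0.1, 104.1]
ft_force: [-0.5, -0.8, -2.8]
opening: 0.74
gripper_force: 66.9
```

Call:
drive_tool --pt "0 0 0.005 0 0 0 -1" --pt "0 0 0.005 0 0 0 -1" --pt "0 0 0.005 0 0 0 -1" --pt "0 0 0.005 0 0 0 -1" --pt "0 0 0.005 0 0 0 -1" --pt "0 0 0.005 0 0 0 -1" --pt "0 0 0.005 0 0 0 -1" --pt "0 0 0.005 0 0 0 -1" --pt "0 0 0.005 0 0 0 -1" --pt "0 0 0 0 0 0 -1"

```text
time: 30.15
position: [594.4, 15.1, 74.0]
orientation: [-179.9, -0.1, 104.1]
ft_force: [-0.5, -0.1, -3.4]
opening: 0.741
gripper_force: 66.9
```

Call:
drive_tool --pt "0 0 0.002 0 0 0 -1" --pt "0 0 0.002 0 0 0 -1" --pt "0 0 0.0015 0 0 0 -1" --pt "0 0 0.0015 0 0 0 -1" --pt "0 0 0.001 0 0 0 -1" --pt "0 0 0.001 0 0 0 -1" --pt "0 0 0.001 0 0 0 -1" --pt "0 0 0.001 0 0 0 -1" --pt "0 0 0 0 0 0 -1" --pt "0 0 0 0 0 0 -1"

```text
time: 30.98
position: [594.7, 15.1, 70.1]
orientation: [-179.9, -0.1, 104.1]
ft_force: [0.2, -0.4, -3.1]
opening: 0.738
gripper_force: 66.9
```

Call:
drive_tool --pt "0 0 0.001 0 0 0 -1" --pt "0 0 0.001 0 0 0 -1" --pt "0 0 0.001 0 0 0 -1" --pt "0 0 0.001 0 0 0 -1" --pt "0 0 0.001 0 0 0 -1" --pt "0 0 0.001 0 0 0 -1" --pt "0 0 0.001 0 0 0 -1" --pt "0 0 0.001 0 0 0 -1" --pt "0 0 0 0 0 0 -1" --pt "0 0 0 0 0 0 -1"

```text
time: 31.82
position: [594.8, 15.1, 68.2]
orientation: [-179.9, -0.1, 104.1]
ft_force: [-4.0, -0.1, 5.8]
opening: 0.739
gripper_force: 68.0
```

Call:
drive_tool --pt "0 0 -0.002 0 0 0 -1" --pt "0 0 0 0 0 0 0.5" --pt "0 0 0 0 0 0 0.7" --pt "0 0 0 0 0 0 0.9" --pt "0 0 0 0 0 0 1" --pt "0 0 0 0 0 0 1" --pt "0 0 0 0 0 0 1" --pt "0 0 0 0 0 0 1" --pt "0 0 0 0 0 0 1" --pt "0 0 0 0 0 0 1"

```text
time: 32.65
position: [594.7, 15.1, 67.7]
orientation: [-180.0, -0.1, 104.1]
ft_force: [0.3, -1.1, 0.8]
opening: 1.0
gripper_force: 0.0
```

Call:
drive_tool --pt "0 0 -0.01 0 0 0 1" --pt "0 0 -0.01 0 0 0 1" --pt "0 0 -0.02 0 0 0 1" --pt "0 0 -0.02 0 0 0 1" --pt "0 0 -0.03 0 0 0 1" --pt "0 0 -0.03 0 0 0 1" --pt "0 0 -0.03 0 0 0 1" --pt "0 0 -0.03 0 0 0 1" --pt "0 0 -0.02 0 0 0 0.5" --pt "0 0 0 0 0 0 0"

```text
time: 33.48
position: [596.4, 14.9, 151.0]
orientation: [179.8, 0.0, 104.1]
ft_force: [0.5, -0.1, 0.3]
opening: 0.75
gripper_force: 0.0
```

```bash
python3 look.py v9 cover_pull,outer_cover; sed -e 's/502,-353,99.7/595,15.5,104/' -e 's/for z in(8,32.5)/for z in(58.5,83)/' -e "s/lid.npy/home.npy/" blue.py > blue2.py; python3 blue2.py v9
```

```text
cover_pull [(array([282.8, 252.3]), 0.84)]
outer_cover [(array([279.8, 225.9]), 0.75)]
33.6333 [594.5  15.  147.4] [-179.9   -0.1  104.1] [ -3.7   5.1 107.    0.   68.  -17.8]
blue px 21060 hull rect ((282.0, 227.5), (223.0, 132.0), 90.0)
[596.47  15.72 103.9 ] 0.0093153715133667
```

Call:
drive_tool --pt "0 0 0.004 0 0 0 -0.3" --pt "0 0 0.004 0 0 0 -0.3" --pt "0 0 0.004 0 0 0 -0.3" --pt "0 0 0.004 0 0 0 -0.3" --pt "0 0 0.004 0 0 0 -0.3" --pt "0 0 0.004 0 0 0 -0.3" --pt "0 0 0 0 0 0 -0.3" --pt "0 0 0 0 0 0 -0.3" --pt "0 0 0 0 0 0 -0.3" --pt "0 0 0 0 0 0 -0.3"

```text
time: 34.47
position: [594.9, 15.0, 138.3]
orientation: [-180.0, -0.1, 104.1]
ft_force: [-0.1, -0.4, 0.1]
opening: 0.355
gripper_force: 0.0
```

```bash
python3 look.py v10 cover_pull,outer_cover; python3 blue2.py v10; python3 - <<'E'
from h import *
import pickle
w=pickle.load(open('v10.pkl','rb'));f=w['frame'].max(2).astype(int)
h=cv2.cvtColor(w['frame'],cv2.COLOR_RGB2HSV); m=((h[...,0]>95)&(h[...,0]<125)&(h[...,1]>110))
for r in(150,180,210,240,255):
    c=np.where(m[r])[0]; g=np.where(np.diff(c)>5)[0]; print(r,c.min(),c.max(),[(int(c[i]),int(c[i+1])) for i in g])
E
```

```text
cover_pull [(array([288.4, 266.1]), 0.65)]
outer_cover [(array([286.3, 233.2]), 0.77)]
34.6167 [594.9  15.  138.3] [-180.    -0.1  104.1] [ -3.7   5.7 107.3   0.   67.1 -17.8]
blue px 20061 hull rect ((285.5, 236.0), (236.0, 141.0), 90.0)
[596.73  15.48 104.07] 0.09604710340499878
150 217 354 []
180 219 352 []
210 242 329 []
240 243 327 [(269, 302)]
255 244 327 [(268, 301)]
```

Call:
drive_tool --pt "0 0.0025 0.01 0 0 0 -0.3" --pt "0 0 0.01 0 0 0 -0.3" --pt "0 0 0.01 0 0 0 -0.3" --pt "0 0 0.01 0 0 0 -0.3" --pt "0 0 0.01 0 0 0 -0.3" --pt "0 0 0.01 0 0 0 -0.3" --pt "0 0 0.008 0 0 0 -0.3" --pt "0 0 0.007 0 0 0 -0.3" --pt "0 0 0.006 0 0 0 -0.3" --pt "0 0 0 0 0 0 -0.3"

```text
time: 35.45
position: [595.4, 15.3, 105.1]
orientation: [-179.9, -0.1, 104.1]
ft_force: [0.6, -0.6, -0.3]
opening: 0.352
gripper_force: 0.0
```

Call:
drive_tool --pt "0 0 0 0 0 0 -0.5" --pt "0 0 0 0 0 0 -0.6" --pt "0 0 0 0 0 0 -0.65" --pt "0 0 0 0 0 0 -0.7" --pt "0 0 0 0 0 0 -1" --pt "0 0 0 0 0 0 -1" --pt "0 0 0 0 0 0 -1" --pt "0 0 0 0 0 0 -1" --pt "0 0 0 0 0 0 -1" --pt "0 0 0 0 0 0 -1"

```text
time: 36.28
position: [596.0, 15.3, 106.2]
orientation: [-180.0, -0.0, 104.1]
ft_force: [0.0, -0.5, 3.4]
opening: 0.127
gripper_force: 60.0
```

Call:
drive_tool --pt "0 0 -0.0025 0 0 0 -1" --pt "0 0 -0.0025 0 0 0 -1" --pt "0 0 -0.005 0 0 0 -1" --pt "0 0 -0.005 0 0 0 -1" --pt "0 0 -0.005 0 0 0 -1" --pt "0 0 -0.005 0 0 0 -1" --pt "0 0 -0.005 0 0 0 -1" --pt "0 0 -0.005 0 0 0 -1" --pt "0 0 -0.005 0 0 0 -1" --pt "0 0 -0.005 0 0 0 -1"

```text
time: 37.12
position: [595.8, 15.3, 124.0]
orientation: [-180.0, -0.1, 104.1]
ft_force: [-0.1, 0.5, -0.8]
opening: 0.13
gripper_force: 59.6
```

Call:
drive_tool --pt "0 0 -0.01 0 0 0 -1" --pt "0 0 -0.01 0 0 0 -1" --pt "0 0 -0.015 0 0 0 -1" --pt "0 0 -0.015 0 0 0 -1" --pt "0 0 -0.02 0 0 0 -1" --pt "0 0 -0.02 0 0 0 -1" --pt "0 0 -0.02 0 0 0 -1" --pt "0 0 -0.02 0 0 0 -1" --pt "0 0 -0.02 0 0 0 -1" --pt "0 0 -0.01 0 0 0 -1"

```text
time: 37.95
position: [596.5, 15.2, 189.7]
orientation: [179.9, -0.0, 104.1]
ft_force: [0.5, -0.1, -1.0]
opening: 0.128
gripper_force: 59.6
```

Call:
drive_tool --pt "0 0 -0.01 0 0 0 -1" --pt "0 0 -0.01 0 0 0 -1" --pt "0 0 -0.01 0 0 0 -1" --pt "0 0 -0.01 0 0 0 -1" --pt "0 0 -0.005 0 0 0 -1" --pt "0 0 0 0 0 0 -1" --pt "0 0 0 0 0 0 -1" --pt "0 0 0 0 0 0 -1" --pt "0 0 0 0 0 0 -1" --pt "0 0 0 0 0 0 -1"

```text
time: 38.78
position: [595.7, 15.2, 205.4]
orientation: [-179.9, -0.1, 104.1]
ft_force: [0.3, -1.5, -0.5]
opening: 0.128
gripper_force: 59.6
```

```bash
python3 - <<'E'
from h import *
np.set_printoptions(precision=1,suppress=True)
s=ctrl.state();print(s['time'],s['position'],s['orientation'],s['ft_force'],s['opening'])
S=shot('scene')
for n in("inner_lid","outer_cover","case","cover_pull","inner_lid_mid"):
    print(n,[(np.round(d['point'],1),round(d['score'],2)) for d in ctrl.landmark_of(n,'scene')[:4]])
for d in ctrl.outline_of("inner_lid","scene")[:4]: print(np.round(d['rect'],1),round(d['score'],2))
a=np.radians(104.1);c=np.array([595.1,15.5])
for z in(50.5,65.5,80.5): print("exp centre",z,proj(S,np.append(c,z)))
P=[proj(S,np.append(c+x*np.array([np.cos(a),np.sin(a)])+y*np.array([-np.sin(a),np.cos(a)]),z)) for x in(-67.5,67.5) for y in(-32,32) for z in(50.5,80.5)]
P=np.array(P);print("exp lid bbox",P.min(0),P.max(0))
save(S,'pics/end.png',(200,100,400,260),4)
h=cv2.cvtColor(S['frame'],cv2.COLOR_RGB2HSV);m=((h[...,0]>95)&(h[...,0]<125)&(h[...,1]>110));y,x=np.where(m);print("blue bbox",x.min(),x.max(),y.min(),y.max())
E
```

```text
38.7833 [595.7  15.2 205.4] [-179.9   -0.1  104.1] [ 0.3 -1.5 -0.5] 0.12767199814767535
inner_lid [(array([136.3, 186.4]), 0.97), (array([217.1, 216.9]), 0.9), (array([296.1, 215.8]), 0.88), (array([293.8, 226.2]), 0.54)]
outer_cover []
case [(array([296.8, 170.6]), 0.74), (array([294.3, 226.3]), 0.66)]
cover_pull [(array([298. , 170.9]), 0.98)]
inner_lid_mid [(array([135.3, 185.3]), 0.9), (array([215.5, 212.3]), 0.7), (array([298. , 212.3]), 0.61)]
[295.9 214.6  68.4  51. ] 0.94
[135.1 186.8  42.   33.1] 0.8
[216.1 213.1  43.9  54.5] 0.75
exp centre 50.5 [294.9 217.9]
exp centre 65.5 [295.1 213.9]
exp centre 80.5 [295.2 209.7]
exp lid bbox [261.1 187.8] [329.  241.4]
blue bbox 113 503 1 413
```

```bash
python3 -c "
from plant import ctrl
print(ctrl.finish_job())"
```

```text
the job is handed in; nothing more can be done
None
```

The job is handed in at about 39 s. The card stands in the guides, the inner lid is seated on the case, and the blue cover is held about 99 mm above it. I confirmed the lid's seat from its outline in the scene camera. The cover's level I took only from the tool's orientation, since my picture allowance was used up.

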